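# Set the fitting filter cup loosely into the collar on the filter flask

### The arm

A 6-joint arm with a two-finger parallel gripper is mounted at the origin on the work surface. World frame = base frame: x ahead of the robot, y to its left, z up, the work surface at z = 0. Lengths are in m, angles in rad, forces in N, time in s.
With the tool pointing down it reaches from about 0.375 to 0.975 m from the base axis. Payload 3.8 kg.
Tool frame: the origin (TCP) lies at the very end of the fingers, on their centre line; the grasp point (between the pads) lies 19 mm behind it; z points along the fingers, y is the direction in which the jaws open and shut (so a half turn about z gives the same grasp; the last joint's range is limited). The gripper opens to 85 mm and grips with 20 to 120 N. Pads are 22 mm wide; open, the fingers measure 114 mm over their backs; the gripper's body (76 mm by 85 mm) begins 54 mm behind the grasp point. The pads swing forward as they close: fully open they stand 13 mm farther back than shut.
Start: joints at [1.142, 0.264, 1.604, -0, 1.274, -0.037], TCP at [0.258, 0.624, 0.231] pointing down, gripper open.
Joint ranges: [-2.63, 2.63], [-0.94, 2.18], [0.31, 2.57], [-1.31, 4.45], [0, 2.66], [-2.55, 2.55]. Speed limits (rad/s): [2.57, 2.57, 3.14, 3.14, 3.14, 3.14].

### API

Orientations are given as a rotation vector (axis times angle).
In Python, from workcell import status, read_camera, camera_info, order gives the robot as it stands.
- The arm moves only by the tool move_arm, never from a script. Its argument "deltas" is a list of rows, each a list of 3 entries, a list of its own where there are three numbers: the turn, a rotation vector about the world's x, y, z as a fraction of full scale, then the shift along the world's x, y, z as a fraction of full scale, then the closure, from -1 (fully open) to 1 (shut), so that 0 is half open. A call has 1 to 20 rows; each row is the pose to reach, as a shift and turn from the pose commanded when the call began; what a row does not reach only later rows make up. Full scale, the value 1, is 0.1 m for a shift and pi/2 rad for a turn. A row lasts 1/8 s, in which the tool goes at most 62.5 mm and 10.7 degrees, less where a joint would pass 70% of its speed; a pose out of reach is approached as far as the arm can. A call with a number of a shift or a turn outside -1 to 1 is refused whole. A call with a gripper value outside its range is refused whole. The fingers move at their own pace and stop on an object; "grip_force" is the grip in N (left out, the last holds). Time passes only in rows, so rows that repeat a pose let the fingers close. It gives the time, the measured TCP pose, the force and the opening at its end, in the units of the state.
- status.read_state(): the state, without advancing time (a new reading comes with each control period).
- read_camera(name): name is "side" or "top"; returns (picture, depth): 400x640x3 uint8, red, green, blue; 400x640 float32, m along the optical axis (not along the pixel's ray), 0 where there is no reading.
- camera_info(name): a dict with "K" (3x3 intrinsics, pixels), "D" ([k1, k2, p1, p2, k3] as OpenCV has them; the pictures are not rectified), "R" (3x3) and "t" (3): a world point X has camera coordinates R X + t. Camera axes: x right, y down, z forward; pixel columns grow to the right and rows downward; lengths in m; the calibration is good to about 2 mm. A picture is of the moment at which its call begins. camera_info takes no time and is no camera call.
- order.finish_job(): hands the job in, once; it reports no verdict.
The state is a dict: "time": time; "q": joint angles; "joint_vel": joint speeds; "joint_torque": joint torques, N m; "tool_pos": TCP position; "tcp_rot": TCP orientation; "wrist_force": force on the tool from outside, world axes, zero at the start; "torque": the same for the moment, N m; "width": opening from 0.0 (shut) to 1.0 (fully open).
Only numpy, scipy, OpenCV 4.12 (cv2) and the standard library are available. Lean on these libraries where they do the work, as an engineer would, in place of code of your own. Each camera call takes 0.05 s, during which the arm holds its last target. There are 200 camera calls.

### The job

Set the middle-sized of the three tapered steel filter cups upright, narrow end down, into the dark grey rubber cone collar on top of the glass filter flask. Do not drop it in: keep hold of it until its foot is well inside the collar, then let it rest there loosely under its own weight, without pressing it so hard that the collar is driven down and jams in the flask's neck. Leave the other two cups standing where they are.

Things in the scene. Friction and masses are not known exactly. Their poses are not given: they have to be found in the camera images.
- cup_mid_center (a point): Middle-sized steel filter cup, loose, upright on its foot, 96 mm tall, about 0.18 kg. Lowest 30 mm taper from 34 mm wide at the foot to 49 mm; above that a straight open cup, 49 mm wide, wall 3 mm, well 54 mm deep. The point: on its axis, half-way up (48 mm above the foot); z up. Grip across the outside about 12 mm above this point, so the fingers stay clear of the collar.
- collar_mouth (a point): Centre of the top edge of the dark grey rubber cone collar (z up, 135 mm above bench) in the neck of a fixed glass flask 90 mm wide. Inside 51 mm wide at the mouth, 33 at the bottom, 36 deep; outside 63 wide. The cup resting in it has its foot about 34 mm below the mouth, its centre 14 mm above. Over about 18 N of push slides the collar down the neck, where it sticks; 6 mm is too much.
- cup_big_center (a point): Largest steel filter cup, same shape, loose, upright on the bench: 108 mm tall, 64 mm wide, 48 mm at the foot; too big for the collar. Leave it. The point is on its axis, half-way up (54 mm above the foot); z up.
- cup_small_center (a point): Smallest steel filter cup, same shape, loose, upright on the bench: 76 mm tall, 34 mm wide, 23 mm at the foot; too small for the collar. Leave it. The point is on its axis, half-way up (38 mm above the foot); z up.
Mind the look-alikes: they are no part of the job. Leave any green look-alike of the part that bears collar_mouth alone.

How it is judged:
By the outcome, as a careful person would: the job done as asked, in the order asked, and still so for the second after the job is handed in, with the robot touching nothing.
It also fails if it takes over 42 s, if anything falls off the work surface, if the arm or the gripper's body presses on something with over 40 N, if the wrist force passes 120 N, or if a joint passes its speed limit or range.

## Working session

There is one attempt and no reset: what is moved stays moved. The work goes in short steps, Python scripts to look and compute and a tool call to move; the robot and the scene stay as the last step left them, time stands still between calls to the robot, and variables do not carry over. Pictures are saved under pics/ and viewed, about 8 in all and at most 12, crops included, and the job is handed in when it is done.

Besides the shell and the picture viewer there is one more tool, called after "Call:" by a JSON object that holds its "op" and its "data". move_arm: Moves the arm, as the interface text tells. Its arguments: {"type":"object","properties":{"deltas":{"type":"array","items":{"type":"array"}},"grip_force":{"type":"number"}},"required":["deltas"]}

```bash
mkdir -p pics; ls
cat > h.py <<'E'
import numpy as np, cv2
from workcell import status, read_camera, camera_info, order
def world(name,u,v,d):
    c=camera_info(name);K=np.array(c["K"]);D=np.array(c["D"]);R=np.array(c["R"]);t=np.array(c["t"])
    p=cv2.undistortPoints(np.array([[[u,v]]],float),K,D)[0,0]
    return R.T@(np.array([p[0]*d,p[1]*d,d])-t)
def cloud(name,depth):
    c=camera_info(name);K=np.array(c["K"]);D=np.array(c["D"]);R=np.array(c["R"]);t=np.array(c["t"])
    vv,uu=np.mgrid[0:400,0:640]
    p=cv2.undistortPoints(np.stack([uu,vv],-1).reshape(-1,1,2).astype(float),K,D).reshape(400,640,2)
    P=np.dstack([p[...,0]*depth,p[...,1]*depth,depth])
    return (P-t)@R
def ray(name,u,v,z):
    c=camera_info(name);K=np.array(c["K"]);D=np.array(c["D"]);R=np.array(c["R"]);t=np.array(c["t"])
    p=cv2.undistortPoints(np.array([[[u,v]]],float),K,D)[0,0]
    o=-R.T@t;d=R.T@np.array([p[0],p[1],1]);return o+d*(z-o[2])/d[2]
E
python3 - <<'E'
from h import *
for n in("top","side"):
    i,d=read_camera(n);cv2.imwrite(f"pics/{n}0.png",i[...,::-1]);np.save(f"{n}0.npy",d)
    c=camera_info(n);print(n,-np.array(c["R"]).T@np.array(c["t"]),np.array(c["R"])[2],np.array(c["K"])[0,0],c["D"])
print(status.read_state())
E
```

```text
pics
top [0.35401576 0.00476343 1.16999621] [ 0.18642296  0.01265563 -0.98238807] 510.4377687458968 [-0.16599067  0.          0.          0.          0.        ]
side [0.21393251 0.47697319 0.55406909] [ 0.44729207 -0.63887157 -0.62591766] 391.0482805066589 [-0.09269897  0.          0.          0.          0.        ]
{'time': 0.1, 'q': array([ 1.14207917e+00,  2.64693077e-01,  1.60523107e+00,  4.75931389e-06,
        1.27369747e+00, -3.69089643e-02]), 'joint_vel': array([ 3.99386892e-04, -2.03362514e-03, -2.19827309e-03,  1.12129565e-03,
        7.88521117e-06, -1.03491639e-03]), 'joint_torque': array([ 1.19180284e-03, -5.16709507e+01, -3.68589520e+01,  4.81164011e-05,
        6.27531612e-03, -3.43360148e-05]), 'tool_pos': array([0.25748901, 0.62325005, 0.23007967]), 'tcp_rot': array([-0.61143162, -3.08103511,  0.00309899]), 'wrist_force': array([-0.53061418,  1.08472689,  0.80215549]), 'torque': array([ 1.31575449e-02,  3.25592498e-05, -3.64854293e-02]), 'width': 1.001412777758717}
```

View pics/top0.png

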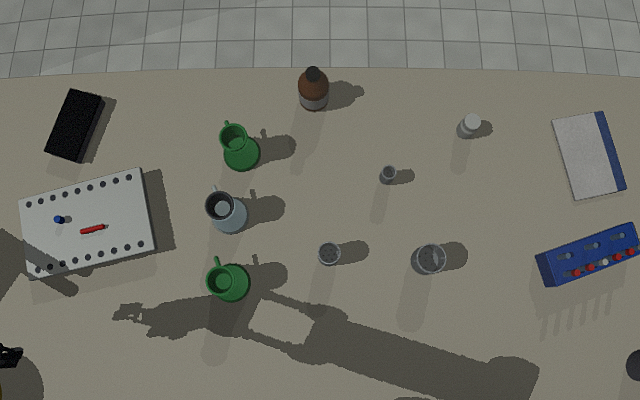

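View pics/side0.png

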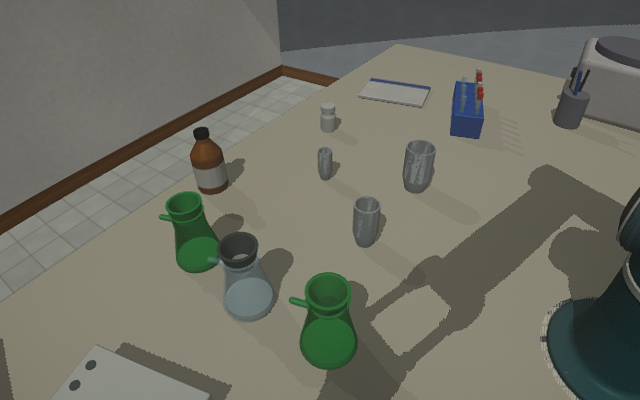

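Top view candidates for the cup: small (388,174), mid (329,252), big (430,258), and a white jar at (470,125). For the collar: the dark grey one at (219,208), with green look-alikes at (232,137) and (219,280). I choose the cup at (329,252) and the grey collar, and will check both in one crop.

Run:
```python
from h import *
i=cv2.imread("pics/top0.png");s=cv2.imread("pics/side0.png")
a=cv2.resize(i[170:300,190:350],None,fx=4.5,fy=4.5,interpolation=cv2.INTER_CUBIC)[:,:720]
cv2.imwrite("pics/crop1.png",a)
for n,boxes in(("top",dict(mid=(310,345,235,270),big=(408,450,238,278),small=(376,400,160,186),collar=(200,240,185,228))),
               ("side",dict(mid=(345,385,190,250),big=(398,440,135,195),small=(312,338,142,182),collar=(213,263,228,272)))):
    W=cloud(n,np.load(n+"0.npy"))
    for k,(u0,u1,v0,v1) in boxes.items():
        P=W[v0:v1,u0:u1].reshape(-1,3);P=P[P[:,2]>.03];zt=np.percentile(P[:,2],98)
        T=P[P[:,2]>zt-.008]
        (cx,cy),r=cv2.minEnclosingCircle(T[:,:2].astype(np.float32)*1000)
        print(n,k,"ztop",zt.round(4),"c",round(cx,1),round(cy,1),"r",round(r,1),len(T))
```

```text
top mid ztop 0.0994 c 415.9 -4.2 r 62.5 108
top big ztop 0.1101 c 404.3 -123.0 r 137.3 166
top small ztop 0.0789 c 501.6 -72.4 r 166.6 76
top collar ztop 0.1376 c 460.7 125.0 r 160.7 258
side mid ztop 0.0971 c 341.0 224.4 r 282.8 253
side big ztop 0.1084 c 332.7 111.0 r 384.8 241
side small ztop 0.078 c 429.9 160.2 r 383.4 98
side collar ztop 0.1356 c 392.4 338.6 r 225.8 555
```

View pics/crop1.png

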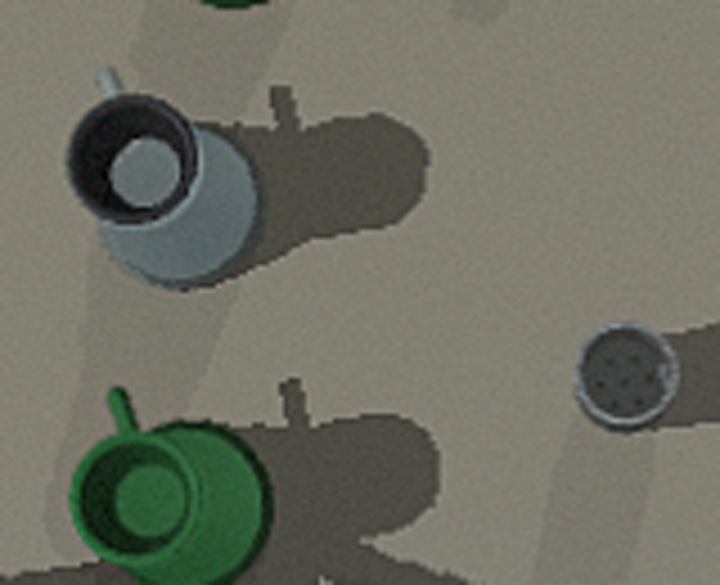

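The crop shows the dark grey collar in the pale glass flask at about (219,205) and the mid cup with a perforated floor at about (329,253). Next I drop the no-reading pixels and fit the rims.

```bash
cat >> h.py <<'E'
from scipy.optimize import least_squares
def rim(W,box,r,zmin=.03,zmax=.3,dz=.006):
    u0,u1,v0,v1=box;P=W[v0:v1,u0:u1].reshape(-1,3);P=P[(P[:,2]>zmin)&(P[:,2]<zmax)]
    zt=np.percentile(P[:,2],97);T=P[abs(P[:,2]-zt)<dz]
    f=least_squares(lambda c:np.hypot(T[:,0]-c[0],T[:,1]-c[1])-c[2],[*np.median(T[:,:2],0),r],loss="soft_l1",f_scale=.002)
    return zt.round(4),f.x.round(4),len(T)
E
python3 - <<'E'
from h import *
R0=dict(mid=.0235,big=.031,small=.016,collar=.028,g1=.028,g2=.028)
for n,boxes in(("top",dict(mid=(310,345,235,270),big=(408,450,238,278),small=(376,400,160,186),collar=(200,240,185,228),g1=(215,250,118,155),g2=(200,240,260,300))),
               ("side",dict(mid=(345,385,190,250),big=(398,440,135,195),small=(312,338,142,182),collar=(213,263,228,272),g2=(300,355,270,312)))):
    W=cloud(n,np.load(n+"0.npy"))
    for k,b in boxes.items(): print(n,k,*rim(W,b,R0[k]))
# contour-based: rim ellipses by colour, top
i=cv2.imread("pics/top0.png").astype(int)
sat=i.max(2)-i.min(2);b=i.mean(2)
m=((b<70)&(sat<22)).astype(np.uint8)[185:228,200:240]
c=max(cv2.findContours(m,0,2)[0],key=cv2.contourArea);e=cv2.fitEllipse(c);print(e,ray("top",e[0][0]+200,e[0][1]+185,.135))
E
```

```text
top mid 0.0984 [ 0.4532 -0.009   0.0228] 100
top big 0.1093 [ 0.4406 -0.2221  0.0298] 156
top small 0.0783 [ 0.6343 -0.1406  0.0154] 69
top collar 0.1371 [0.5477 0.2206 0.028 ] 233
top g1 0.1372 [0.6962 0.1975 0.0279] 219
top g2 0.1372 [0.3919 0.2134 0.0273] 255
side mid 0.0967 [ 0.4541 -0.0078  0.0229] 201
side big 0.1078 [ 0.4411 -0.2217  0.03  ] 201
side small 0.0773 [ 0.6357 -0.1409  0.0154] 85
side collar 0.1353 [0.5464 0.2212 0.028 ] 490
side g2 0.1357 [0.3916 0.2139 0.0276] 604
((19.14288902282715, 19.92656898498535), (27.46027374267578, 28.126909255981445), 35.00544357299805) [0.5476245  0.21979485 0.135     ]
```

Call:
{"op": "move_arm", "data": {"deltas": [[[0, 0, 0], [0.14, -0.45, 0], -1], [[0, 0, 0], [0.28, -0.9, 0], -1]]}}

```text
time: 0.35
tool_pos: [0.2856, 0.5327, 0.2303]
tcp_rot: [-0.609, -3.082, 0.002]
wrist_force: [-0.3, 0.2, 0.0]
width: 0.996
```

Call:
{"op": "move_arm", "data": {"deltas": [[[0, 0, 0], [0.14, -0.45, 0], -1], [[0, 0, 0], [0.28, -0.9, 0], -1]]}}

```text
time: 0.6
tool_pos: [0.3138, 0.4421, 0.2307]
tcp_rot: [-0.611, -3.081, 0.001]
wrist_force: [0.3, 0.6, -0.5]
width: 0.998
```

Call:
{"op": "move_arm", "data": {"deltas": [[[0, 0, 0], [0.14, -0.45, 0], -1], [[0, 0, 0], [0.28, -0.9, 0], -1]]}}

```text
time: 0.85
tool_pos: [0.3417, 0.3521, 0.2308]
tcp_rot: [-0.611, -3.081, 0.001]
wrist_force: [1.0, -0.7, -0.2]
width: 0.997
```

Call:
{"op": "move_arm", "data": {"deltas": [[[0, 0, 0], [0.14, -0.45, 0], -1], [[0, 0, 0], [0.28, -0.9, 0], -1]]}}

```text
time: 1.1
tool_pos: [0.3697, 0.2622, 0.2309]
tcp_rot: [-0.611, -3.081, 0.001]
wrist_force: [0.8, -0.0, -0.1]
width: 1.001
```

Call:
{"op": "move_arm", "data": {"deltas": [[[0, 0, 0], [0.14, -0.45, 0], -1], [[0, 0, 0], [0.28, -0.9, 0], -1]]}}

```text
time: 1.35
tool_pos: [0.3977, 0.1723, 0.231]
tcp_rot: [-0.611, -3.081, 0.0]
wrist_force: [-0.2, -0.2, -0.3]
width: 0.998
```

Call:
{"op": "move_arm", "data": {"deltas": [[[0, 0, 0], [0.14, -0.45, 0], -1], [[0, 0, 0], [0.28, -0.9, 0], -1]]}}

```text
time: 1.6
tool_pos: [0.4257, 0.0823, 0.231]
tcp_rot: [-0.611, -3.081, -0.0]
wrist_force: [1.1, -0.2, -0.2]
width: 1.0
```

Call:
{"op": "move_arm", "data": {"deltas": [[[0, 0, 0], [0.14, -0.45, 0], -1], [[0, 0, 0], [0.28, -0.9, 0], -1], [[0, 0, 0], [0.28, -0.9, 0], -1]]}}

```text
time: 1.98
tool_pos: [0.454, -0.0087, 0.2309]
tcp_rot: [-0.619, -3.08, 0.001]
wrist_force: [-0.1, -0.4, 0.4]
width: 0.999
```

Call:
{"op": "move_arm", "data": {"deltas": [[[0, 0, 0], [0, 0, -0.5], -1], [[0, 0, 0], [0, 0, -1], -1], [[0, 0, 0], [0, 0, -1], -1]]}}

```text
time: 2.35
tool_pos: [0.449, -0.005, 0.127]
tcp_rot: [-0.608, -3.071, 0.002]
wrist_force: [-0.8, 0.0, 0.0]
width: 1.001
```

Run:
```python
from h import *
i,d=read_camera("side");cv2.imwrite("pics/s2.png",cv2.resize(i[60:300,260:520,::-1],None,fx=3,fy=3)[:600,:780])
```

```text
(no output)
```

View pics/s2.png

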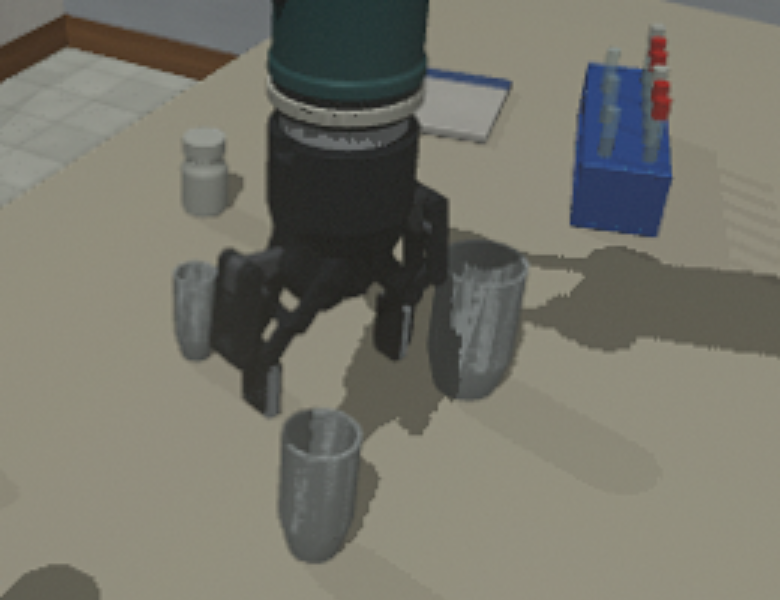

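The side crop shows the gripper above the middle cup (rim at crop (320,430)), and it may sit slightly to the right. I'll measure that with the settled state.

Run:
```python
from h import *
s=status.read_state();print(s["time"],s["tool_pos"],s["tcp_rot"])
i,d=read_camera("side");W=cloud("side",d);s=status.read_state();print(s["tool_pos"],s["tcp_rot"],s["q"])
c=camera_info("side")
for p in [s["tool_pos"],np.array([.4537,-.0085,.096]),np.array([.4537,-.0085,.127])]:
    q=cv2.projectPoints(p[None],cv2.Rodrigues(np.array(c["R"]))[0],np.array(c["t"]),np.array(c["K"]),np.array(c["D"]))[0].ravel();print("crop px",(q-[260,60])*3)
dark=i.max(2)<75
for u0,u1 in((335,356),(380,398)):
    P=W[165:200,u0:u1][dark[165:200,u0:u1]];P=P[(P[:,2]>.11)&(P[:,2]<.165)&(abs(P[:,0]-.45)<.1)];print(len(P),P.min(0).round(4),P.max(0).round(4),P.mean(0).round(4))
print("mid",rim(W,(345,385,190,250),.0235))
```

```text
2.4 [ 0.45168303 -0.00530251  0.12985672] [-6.09349741e-01 -3.07682836e+00  6.16221886e-04]
[ 0.45378017 -0.00550251  0.13190508] [-6.10217541e-01 -3.08130528e+00 -2.36605828e-04] [-6.71796278e-02 -7.27649525e-02  2.16415572e+00  2.37836070e-04
  1.05062410e+00 -1.24707633e+00]
crop px [320.87070506 387.95033512]
crop px [320.07525257 432.31653655]
crop px [323.0124362  391.92002988]
62 [0.4592 0.0387 0.1466] [0.4777 0.0508 0.1647] [0.4679 0.0456 0.1574]
101 [ 0.425  -0.0542  0.1436] [ 0.4465 -0.039   0.1647] [ 0.4348 -0.0446  0.1549]
mid (np.float64(0.1501), array([0.4646, 0.0406, 0.0045]), 34)
```

Call:
{"op": "move_arm", "data": {"deltas": [[[0, 0, 0], [0, -0.03, -0.2], -1], [[0, 0, 0], [0, -0.03, -0.4], -1], [[0, 0, 0], [0, -0.03, -0.6], -1], [[0, 0, 0], [0, -0.03, -0.75], -1], [[0, 0, 0], [0, -0.03, -0.85], -1], [[0, 0, 0], [0, -0.03, -0.89], -1], [[0, 0, 0], [0, -0.03, -0.89], -1], [[0, 0, 0], [0, -0.03, -0.89], -1]]}}

```text
time: 3.45
tool_pos: [0.4543, -0.0092, 0.0428]
tcp_rot: [0.611, 3.081, 0.0]
wrist_force: [0.8, -0.2, 0.1]
width: 1.0
```

Closing gently.

Call:
{"op": "move_arm", "data": {"deltas": [[[0, 0, 0], [0, 0, 0], -0.4], [[0, 0, 0], [0, 0, 0], -0.3], [[0, 0, 0], [0, 0, 0], -0.2], [[0, 0, 0], [0, 0, 0], -0.1], [[0, 0, 0], [0, 0, 0], 0.1], [[0, 0, 0], [0, 0, 0], 0.4], [[0, 0, 0], [0, 0, 0], 1], [[0, 0, 0], [0, 0, 0], 1], [[0, 0, 0], [0, 0, 0], 1], [[0, 0, 0], [0, 0, 0], 1]], "grip_force": 35}}

```text
time: 4.7
tool_pos: [0.4539, -0.0093, 0.0425]
tcp_rot: [0.611, 3.081, -0.0]
wrist_force: [-2.0, -1.0, 4.8]
width: 0.56
```

Call:
{"op": "move_arm", "data": {"deltas": [[[0, 0, 0], [0, 0, 0.1], 1], [[0, 0, 0], [0, 0, 0.3], 1], [[0, 0, 0], [0, 0, 0.6], 1], [[0, 0, 0], [0, 0, 0.9], 1], [[0, 0, 0], [0, 0, 1], 1], [[0, 0, 0], [0, 0, 1], 1]]}}

```text
time: 5.45
tool_pos: [0.454, -0.0091, 0.1425]
tcp_rot: [0.611, 3.081, 0.0]
wrist_force: [0.3, -0.2, -1.6]
width: 0.561
```

Call:
{"op": "move_arm", "data": {"deltas": [[[0, 0, 0], [0, 0, 0.3], 1], [[0, 0, 0], [0, 0, 0.6], 1], [[0, 0, 0], [0, 0, 0.8], 1], [[0, 0, 0], [0, 0, 0.8], 1]]}}

```text
time: 5.95
tool_pos: [0.4542, -0.0092, 0.2223]
tcp_rot: [0.611, 3.08, 0.0]
wrist_force: [0.1, -0.7, -1.5]
width: 0.564
```

Call:
{"op": "move_arm", "data": {"deltas": [[[0, 0, 0], [0.1, 0.25, 0], 1], [[0, 0, 0], [0.2, 0.5, 0], 1], [[0, 0, 0], [0.31, 0.77, 0], 1]]}}

```text
time: 6.32
tool_pos: [0.4835, 0.0683, 0.2193]
tcp_rot: [-0.612, -3.077, 0.002]
wrist_force: [0.3, 0.4, -1.9]
width: 0.563
```

Call:
{"op": "move_arm", "data": {"deltas": [[[0, 0, 0], [0.1, 0.25, 0], 1], [[0, 0, 0], [0.2, 0.5, 0], 1], [[0, 0, 0], [0.31, 0.77, 0], 1]]}}

```text
time: 6.7
tool_pos: [0.5145, 0.1453, 0.219]
tcp_rot: [-0.611, -3.077, 0.003]
wrist_force: [0.6, -0.8, -2.8]
width: 0.56
```

Call:
{"op": "move_arm", "data": {"deltas": [[[0, 0, 0], [0.1, 0.25, 0], 1], [[0, 0, 0], [0.2, 0.5, 0], 1], [[0, 0, 0], [0.31, 0.76, 0], 1], [[0, 0, 0], [0.31, 0.76, 0], 1], [[0, 0, 0], [0.31, 0.76, 0], 1]]}}

```text
time: 7.32
tool_pos: [0.5454, 0.2202, 0.2198]
tcp_rot: [-0.61, -3.078, 0.004]
wrist_force: [-0.1, 0.1, -2.2]
width: 0.566
```

Run:
```python
from h import *
print(status.read_state()["tool_pos"])
i,d=read_camera("side");cv2.imwrite("pics/s3.png",cv2.resize(i[120:330,130:390,::-1],None,fx=2.8,fy=2.8));np.save("s3.npy",d);cv2.imwrite("pics/s3full.png",i[...,::-1])
j,e=read_camera("top");cv2.imwrite("pics/t3full.png",j[...,::-1]);np.save("t3.npy",e)
```

```text
[0.54544256 0.22021423 0.21982427]
```

View pics/s3.png

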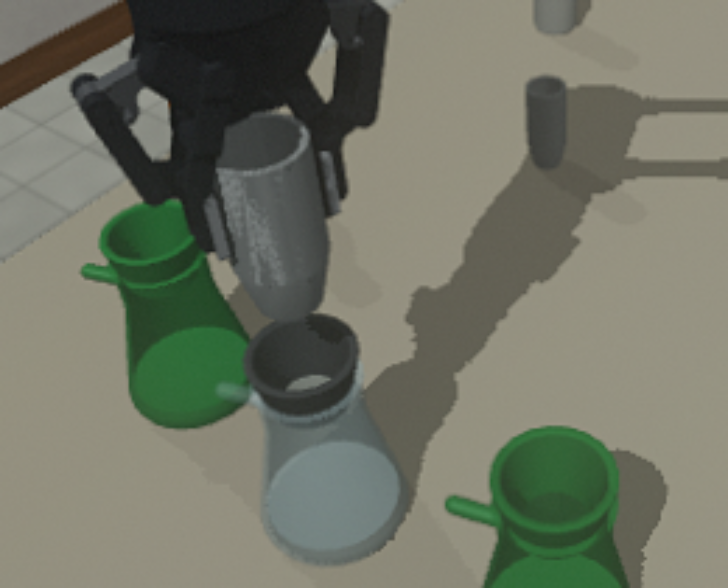

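The side crop shows the cup held upright with its foot (crop (295,310)) over the grey collar's mouth (crop (303,355)). I'll measure cup and collar in the same side view, where calibration errors cancel.

```bash
cat >> h.py <<'E'
def cyl(W,img,box,z0,z1,r):
    u0,u1,v0,v1=box;P=W[v0:v1,u0:u1].reshape(-1,3);C=img[v0:v1,u0:u1].reshape(-1,3).astype(int)
    k=(P[:,2]>z0)&(P[:,2]<z1)&(C.max(1)>80);T=P[k]
    cam=camera_info("side");o=-np.array(cam["R"]).T@np.array(cam["t"])
    m=np.median(T[:,:2],0);v=(m-o[:2])/np.linalg.norm(m-o[:2])
    f=least_squares(lambda c:np.hypot(T[:,0]-c[0],T[:,1]-c[1])-r,m+v*r*.7,loss="soft_l1",f_scale=.002)
    return f.x.round(4),len(T),np.abs(f.fun).mean().round(4)
E
python3 - <<'E'
from h import *
i=cv2.imread("pics/s3full.png");W=cloud("side",np.load("s3.npy"))
box=(207,248,170,235)
for z0,z1,r in((.215,.225,.0245),(.225,.235,.0245),(.235,.245,.0245),(.245,.26,.0245)):print(z0,cyl(W,i,box,z0,z1,r))
P=W[160:236,207:248].reshape(-1,3);P=P[P[:,2]>.145];P=P[np.hypot(P[:,0]-.545,P[:,1]-.22)<.03];print("foot z",np.percentile(P[:,2],[0,1,3]),"max",P[:,2].max())
print("collar",rim(W,(213,263,228,272),.028,zmax=.145))
E
```

```text
0.215 (array([0.5457, 0.2207]), 143, np.float64(0.0005))
0.225 (array([0.5467, 0.222 ]), 176, np.float64(0.0013))
0.235 (array([0.5464, 0.2216]), 176, np.float64(0.0011))
0.245 (array([0.5458, 0.2208]), 267, np.float64(0.0009))
foot z [0.17652657 0.18005504 0.18581862] max 0.3048876994651465
collar (np.float64(0.1352), array([0.5462, 0.2213, 0.028 ]), 471)
```

Call:
{"op": "move_arm", "data": {"deltas": [[[0, 0, 0], [0, 0, -0.1], 1], [[0, 0, 0], [0, 0, -0.2], 1], [[0, 0, 0], [0, 0, -0.3], 1], [[0, 0, 0], [0, 0, -0.4], 1], [[0, 0, 0], [0, 0, -0.5], 1], [[0, 0, 0], [0, 0, -0.58], 1], [[0, 0, 0], [0, 0, -0.6], 1], [[0, 0, 0], [0, 0, -0.6], 1], [[0, 0, 0], [0, 0, -0.6], 1]]}}

```text
time: 8.55
tool_pos: [0.5471, 0.221, 0.1628]
tcp_rot: [0.611, 3.081, 0.001]
wrist_force: [-0.4, 0.0, -2.0]
width: 0.564
```

Call:
{"op": "move_arm", "data": {"deltas": [[[0, 0, 0], [0, 0, -0.05], 1], [[0, 0, 0], [0, 0, -0.1], 1], [[0, 0, 0], [0, 0, -0.14], 1], [[0, 0, 0], [0, 0, -0.14], 1], [[0, 0, 0], [0, 0, -0.14], 1]]}}

```text
time: 9.18
tool_pos: [0.5471, 0.2205, 0.1482]
tcp_rot: [0.611, 3.081, -0.001]
wrist_force: [1.9, -2.2, -2.6]
width: 0.56
```

Call:
{"op": "move_arm", "data": {"deltas": [[[0, 0, 0], [0, 0, -0.01], 1], [[0, 0, 0], [0, 0, -0.02], 1], [[0, 0, 0], [0, 0, -0.02], 1]]}}

```text
time: 9.55
tool_pos: [0.5474, 0.2206, 0.1472]
tcp_rot: [0.611, 3.08, 0.0]
wrist_force: [1.8, -5.5, 3.1]
width: 0.558
```

Call:
{"op": "move_arm", "data": {"deltas": [[[0, 0, 0], [0.01, -0.01, 0], 1], [[0, 0, 0], [0.01, -0.01, 0], 1]]}}

```text
time: 9.8
tool_pos: [0.5477, 0.2201, 0.1461]
tcp_rot: [-0.612, -3.081, -0.001]
wrist_force: [1.2, -1.0, 1.1]
width: 0.563
```

Call:
{"op": "move_arm", "data": {"deltas": [[[0, 0, 0], [0, 0, -0.01], 1], [[0, 0, 0], [0, 0, -0.01], 1]]}}

```text
time: 10.05
tool_pos: [0.5478, 0.2199, 0.1451]
tcp_rot: [0.611, 3.082, 0.0]
wrist_force: [2.5, -1.9, 0.2]
width: 0.562
```

Call:
{"op": "move_arm", "data": {"deltas": [[[0, 0, 0], [0.005, -0.005, -0.01], 1], [[0, 0, 0], [0.005, -0.005, -0.01], 1]]}}

```text
time: 10.3
tool_pos: [0.548, 0.2195, 0.1441]
tcp_rot: [-0.612, -3.081, -0.0]
wrist_force: [0.6, -1.1, 0.2]
width: 0.564
```

Call:
{"op": "move_arm", "data": {"deltas": [[[0, 0, 0], [0, 0, 0], 0], [[0, 0, 0], [0, 0, 0], -0.1], [[0, 0, 0], [0, 0, 0], -0.2], [[0, 0, 0], [0, 0, 0], -0.4], [[0, 0, 0], [0, 0, 0], -0.7], [[0, 0, 0], [0, 0, 0], -1], [[0, 0, 0], [0, 0, 0], -1], [[0, 0, 0], [0, 0, 0], -1]], "grip_force": 20}}

```text
time: 11.3
tool_pos: [0.5482, 0.2194, 0.1443]
tcp_rot: [-0.611, -3.081, -0.0]
wrist_force: [0.5, 0.1, 0.8]
width: 0.997
```

Run:
```python
from h import *
i,d=read_camera("side");cv2.imwrite("pics/s4.png",cv2.resize(i[120:330,130:390,::-1],None,fx=2.8,fy=2.8))
```

```text
(no output)
```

View pics/s4.png

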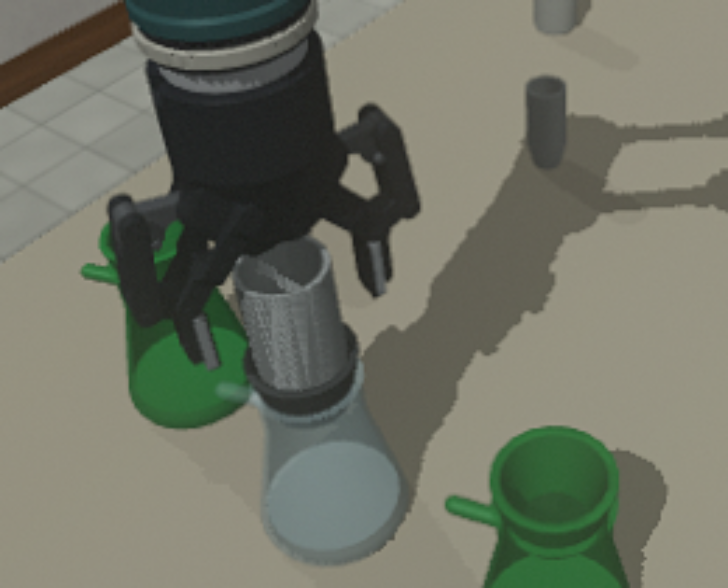

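The cup sits in the grey collar (crop (290,330)), with the open fingers clear on both sides. I'll rise straight up, move away, and check.

Call:
{"op": "move_arm", "data": {"deltas": [[[0, 0, 0], [0, 0, 0.15], -1], [[0, 0, 0], [0, 0, 0.4], -1], [[0, 0, 0], [0, 0, 0.7], -1], [[0, 0, 0], [0, 0, 1], -1], [[0, 0, 0], [0, 0, 1], -1]]}}

```text
time: 11.98
tool_pos: [0.5505, 0.2201, 0.249]
tcp_rot: [0.61, 3.075, 0.006]
wrist_force: [0.3, 0.1, 0.0]
width: 0.997
```

Call:
{"op": "move_arm", "data": {"deltas": [[[0, 0, 0], [0, 0, 0.5], -1], [[0, 0, 0], [-0.5, -0.5, 0.5], -1], [[0, 0, 0], [-0.9, -1, 0.5], -1]]}}

```text
time: 12.35
tool_pos: [0.4636, 0.1263, 0.2943]
tcp_rot: [0.609, 3.082, -0.0]
wrist_force: [0.1, -1.3, -0.0]
width: 0.998
```

Call:
{"op": "move_arm", "data": {"deltas": [[[0, 0, 0], [0, -0.5, 0], -1], [[0, 0, 0], [0, -1, 0], -1], [[0, 0, 0], [0, -1, 0], -1], [[0, 0, 0], [0, -1, 0], -1]]}}

```text
time: 12.85
tool_pos: [0.4641, 0.027, 0.2938]
tcp_rot: [-0.613, -3.08, -0.001]
wrist_force: [0.1, 1.1, -1.5]
width: 0.999
```

Run:
```python
from h import *
i,d=read_camera("side");cv2.imwrite("pics/s5.png",i[...,::-1]);W=cloud("side",d)
j,e=read_camera("top");cv2.imwrite("pics/t5.png",j[...,::-1]);V=cloud("top",e)
print("time",status.read_state()["time"])
print("cup rim side",rim(W,(205,265,190,240),.0235,zmin=.16))
print("collar side",rim(W,(213,263,228,275),.03,zmin=.125,zmax=.139,dz=.004))
for n,w,b in(("big",W,(398,440,135,195)),("small",W,(312,338,142,182))):print(n,rim(w,b,.02))
print("cup rim top",rim(V,(190,245,175,230),.0235,zmin=.16))
cv2.imwrite("pics/fin.png",np.hstack([cv2.resize(i[170:330,130:290,::-1],(400,400)),cv2.resize(j[160:260,160:260,::-1],(400,400))]))
```

```text
time 12.95
cup rim side (np.float64(0.1979), array([0.547 , 0.2206, 0.0229]), 359)
collar side (np.float64(0.1382), array([0.5501, 0.2179, 0.0289]), 199)
big (np.float64(0.1077), array([ 0.4411, -0.2216,  0.0301]), 199)
small (np.float64(0.0769), array([ 0.6354, -0.1411,  0.0152]), 85)
cup rim top (np.float64(0.1999), array([0.5479, 0.2205, 0.0226]), 133)
```

View pics/fin.png

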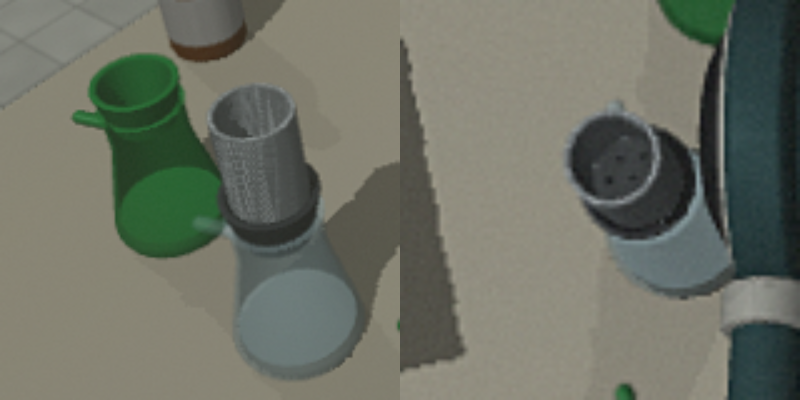

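The cup is upright and fully seated, with its rim at 0.198 m against 0.197 m expected. I'm handing in.

```bash
python3 -c "
from workcell import order;print(order.finish_job())"
```

```text
the job is handed in; nothing more can be done
None
```

The middle-sized cup stands upright in the dark grey collar, resting loosely under its own weight. I held it until its foot was about 33 mm below the collar's mouth, released it gently and backed the arm away. The job was handed in at about 13 s.

- **Cup seating:** the last check put the rim at 0.198 m from the side camera and 0.200 m from the top camera, which has read about 2 mm high throughout; 0.197 m is expected. The rim is centred on the collar to within about 1 mm.
- **Push on the collar:** the measured contact forces stayed around 6 N, with a short sideways touch that I corrected by about 1.5 mm. That is well under the 18 N limit.
- **Other cups:** the big and small cups still measure where they stood at the start. The green flasks were not touched.
- **Check that disagreed:** refitting the collar's rim afterwards gave a centre about 5 mm off and 3 mm high. The cup hides much of that rim and the fit likely took in cup points, so I set that reading aside and relied on the cup's rim height.

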